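Reset a vending tray divider to another notch

TASK

Move the tray's lane divider to the notch marked by the round marker on the tray's front edge: squeeze its release lever, slide the divider along with the lever held squeezed, let go, and leave the lever fully sprung out with its catch clicked home in that notch. Do not force the catch against the notched strip, and leave the goods in the tray standing where they are.

Things in the scene. Friction and masses are not known exactly. Their poses are not given: they have to be found in the camera images.
- tray: Grey sheet-metal vending tray, 315 (x) x 380 (y) x 50 mm high, fixed on the bench. Origin: on the bench surface, 165 mm behind its front edge, midway across; x points from the front edge (robot's side) to the back, y along the front edge, z up. Offsets x, y, z named below are in mm in this frame.
- strip (a point): Nominal middle of the fixed steel notched strip (x -124 to -102, top at z 45): this point is at x -102, y 0, z 45. Notches open to +x: a 36 mm wide slot in the middle, 11 mm notches nominally at y -90, -45, 45, 90, flat-faced between. The strip may sit up to 9 mm either way along y from nominal (not measured): the exact notch must be felt for.
- divider (a joint): Position of the divider along the tray's y, m: 0 = middle of the tray, range -0.103 to 0.103. It starts within 4 mm of 0 with its catch in the wide middle slot. It slides with 2.5 N of dry friction (plus 8 N s/m) and stays where it is left.
- partition (a point): Point of the divider at x 30, z 75, on top of its aluminium partition: 4 mm thick, along x -30 to 135, up to z 40, beyond x 20 up to z 75. The partition stands on a black saddle (x -98 to -30, 40 mm wide, up to z 30) that carries the squeeze handle.
- lever (a joint): Release lever travel, m: 0 = sprung out to the front (-x), 0.009 = squeezed right in (+x) against its stop. A spring pushes it out with 6 N at 0, 11.4 N at 0.009. The catch is rigid with it: clear of the strip above 0.005; it reads 0.005 when let go against the plain strip between notches, 0 when it has dropped into a notch or slot.
- squeeze (a point): Pinch point of the handle on the divider (x -61, z 80): two upright black plates, tops at z 100, pinched along x from above. Behind, the fixed thumb plate, outer face 18 mm to +x of this point; in front, the lever plate (6 thick, 28 wide), outer face 27 mm to -x when out, 18 when squeezed. 45 mm over both when out, 36 squeezed. Clear beside the plates above z 50.
- thumb (a point): Centre of the fixed thumb plate (10 x 40 x 70 mm, z 30 to 100), 13 mm to +x of the squeeze point, at z 80. Its side edges lie 20 mm either way along y, 6 mm farther out than the lever plate's, so the divider can be pushed along by them with the lever let go.
- pawl: The steel catch (24 x 8 x 12 mm), a bar along x low on the lever plate. Origin at its centre, z 37; its nose points to -x, 12 mm ahead. 8 mm wide along y, centred on the divider: 1.5 mm of play either side in an 11 mm notch. More than 30 N on it, from the strip or otherwise, is forcing it.
- marker: Round white marker stub, 24 mm across, 30 mm high, on the tray's front edge at x -150, at the nominal y of the wanted notch (one of -90, -45, 45, 90); the other three notches have oblong white label plates (14 x 32 x 6 mm). Origin under its centre; axes as the tray's.
- can: Drinks can, 48 mm across, 90 mm high, standing in the tray's left outer lane (y 155); origin under its centre. Leave it alone.
- carton: Cardboard carton 50 x 36 x 100 mm standing in the right outer lane (y -155); origin under its centre. Leave it alone.
- jar: Small jar, 44 mm across, 70 mm high, standing behind the carton; origin under its centre. Leave it alone.

How it is judged (in metres and radians):
On the way, in this order (a step that is already met when the one before it is completed fails the run):
1. the release lever is squeezed in, the divider still in its starting slot (value of joint lever above 0.006 m and value of joint divider between -0.02 and 0.02 m), for 0.1 s.
2. the divider is slid out of its slot with the lever held squeezed (value of joint lever above 0.0055 m and (value of joint divider above 0.026 m or value of joint divider below -0.026 m)), for 0.1 s.
At the end, for the whole second after the job is handed in: the catch is in the notch at the round marker (within 14 mm of the marker along the tray's front), the lever is sprung out to within 2 mm of its rest, and the divider is at rest (y of pawl in the frame of marker between -0.014 and 0.014 m and value of joint lever below 0.002 m and velocity of joint divider between -0.005 and 0.005 m/s); the robot touches nothing.
It fails at once if the catch is forced: more than 30 N on it (contact force between anything else and pawl above 30 N).
It fails at once if goods in the tray are displaced by more than 15 mm (distance of any of can, carton, jar from where it was at the start of the episode above 0.015 m).
It fails at once if the can, carton or jar is tipped (angle between any of can, carton, jar's own z axis and vertical above 0.4 rad).
It also fails if it takes over 45 s, if anything falls off the work surface, if the arm or the gripper's body presses on something with over 40 N, if the wrist force passes 120 N, or if a joint passes its speed limit or range.

ROBOT

A 6-joint arm with a two-finger parallel gripper is mounted at the origin on the work surface. World frame = base frame: x ahead of the robot, y to its left, z up, the work surface at z = 0. Lengths are in m, angles in degrees, forces in N, time in s.
With the tool pointing down it reaches from about 0.35 to 0.875 m from the base axis. Payload 4.2 kg.
Tool frame: the origin (TCP) lies between the finger pads; the fingertips stand 19 mm ahead of it and the grasp point (between the pads) is the TCP; z points along the fingers, y is the line along which they close (so a half turn about z gives the same grasp; the last joint's range is limited). The gripper opens to 87 mm and grips with 3 to 60 N. Pads are 19 mm wide; open, the fingers measure 117 mm over their backs; the gripper's body (75 mm by 190 mm) begins 51 mm behind the grasp point.
Start: joints at [89.702, 22.042, 0.453, 0, -68.411, -14.817], TCP at [0.163, 0.603, 0.221] pointing down, gripper open.
Joint ranges: [-179.83, 179.83], [-69.29, 118.12], [-61.27, 80.66], [-181.25, 117.63], [-171.15, -9.14], [-177.46, 177.46]. Speed limits (degrees/s): [159.86, 159.86, 180, 180, 180, 180].

INTERFACE

Orientations are given as a 3x3 rotation matrix whose columns are the frame's x, y, z axes.
In Python, from station import r gives the robot as it stands.
- The arm moves only by the tool drive_tool, never from a script. Its argument "steps" is one flat list of numbers, 7 for each row, row after row: the turn, a rotation vector about the tool's x, y, z in rad, then the shift along the tool's x, y, z in m, then the opening, from 0 (shut) to 1 (fully open). A call has 1 to 10 rows; each row shifts and turns the commanded pose from where the row before left it, along the tool's axes as they then stand; what a row does not reach is not made up. A row lasts 1/12 s, in which the tool goes at most 41.7 mm and 7.16 degrees, less where a joint would pass 70% of its speed; a pose out of reach is approached as far as the arm can. A call is refused whole if a number of a shift passes 0.0417 or a number of a turn 0.125, either way. A call with a gripper value outside its range is refused whole. The fingers move at their own pace and stop on an object; the grip force is fixed at half the most. Time passes only in rows, so rows that do not move let the fingers close. It gives the time, the measured TCP pose, the force, the opening and the grip force at its end, in the units of the state.
- r.sense(): the state, without advancing time (a new reading comes with each control period).
- r.capture(name): name is "side" or "top" or "wrist"; returns the picture (480x640x3 uint8, blue, green, red); there is no depth.
- r.camera_params(name): a dict with "camera_matrix" (3x3 intrinsics, pixels), "extrinsics" (4x4, takes a point from world to camera coordinates). Camera axes: x right, y down, z forward; pixel columns grow to the right and rows downward; lengths in m; the calibration is good to about 2 mm. A picture is of the moment at which its call begins: read the wrist's pose just before it. camera_params takes no time and is no camera call; for the wrist camera it gives the pose at the moment of the call.
- r.finish_job(): hands the job in; it is judged then, once.
The state is a dict: "time_s": time; "joints": joint angles; "joint_velocities": joint speeds; "effort": joint torques, N m; "tcp_pos": TCP position; "ee_rot": TCP orientation; "wrist_force": force on the tool from outside, world axes, zero at the start; "moment": the same for the moment, N m; "gripper_width": opening from 0.0 (shut) to 1.0 (fully open); "gripper_force": force on a finger pad.
Only numpy, scipy, OpenCV 4.12 (cv2) and the standard library are available. Lean on these libraries where they do the work, as an engineer would, in place of code of your own. Each camera call takes 0.05 s, during which the arm holds its last target. There are 200 camera calls.

## Working session

There is one attempt and no reset: what is moved stays moved. The work goes in short steps, Python scripts to look and compute and a tool call to move; the robot and the scene stay as the last step left them, time stands still between calls to the robot, and variables do not carry over. Pictures are saved under pics/ and viewed, at most 10 in all, crops included, and the job is handed in when it is done.

Besides the shell and the picture viewer there is one more tool, called after ">>>" by a JSON object that holds its "method" and its "body", one argument or row to a line. drive_tool: Moves the arm, as the interface text tells. Its arguments: {"type":"object","properties":{"steps":{"type":"array"}},"required":["steps"]}

```bash
mkdir -p pics; python3 - <<'E'
from station import r
import cv2,numpy as np
for n in("top","side"):
    im=r.capture(n);cv2.imwrite(f"pics/{n}0.png",im)
    p=r.camera_params(n);print(n,np.round(p["camera_matrix"],1).tolist(),np.round(p["extrinsics"],4).tolist())
s=r.sense();print(s["time_s"],s["tcp_pos"],np.round(s["ee_rot"],3).tolist(),s["gripper_width"])
E
```

```text
top [[550.9, 0.0, 314.9], [0.0, 550.9, 239.2], [0.0, 0.0, 1.0]] [[-0.0172, -0.9998, -0.0064, 0.0476], [-0.9778, 0.0182, -0.2087, 0.6377], [0.2088, 0.0027, -0.978, 0.7965], [0.0, 0.0, 0.0, 1.0]]
side [[608.9, 0.0, 314.4], [0.0, 608.9, 233.5], [0.0, 0.0, 1.0]] [[0.9995, -0.0316, 0.0032, -0.6116], [-0.0215, -0.7456, -0.666, 0.0895], [0.0235, 0.6656, -0.7459, 0.9132], [0.0, 0.0, 0.0, 1.0]]
0.1 [0.16283755 0.60286894 0.22000551] [[0.965, -0.261, -0.0], [-0.261, -0.965, -0.002], [0.0, 0.002, -1.0]] 1.0020281751795512
```

View pics/top0.png

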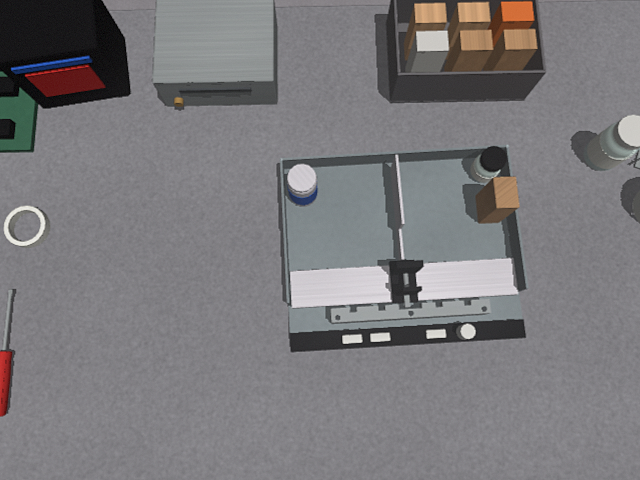

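View pics/side0.png

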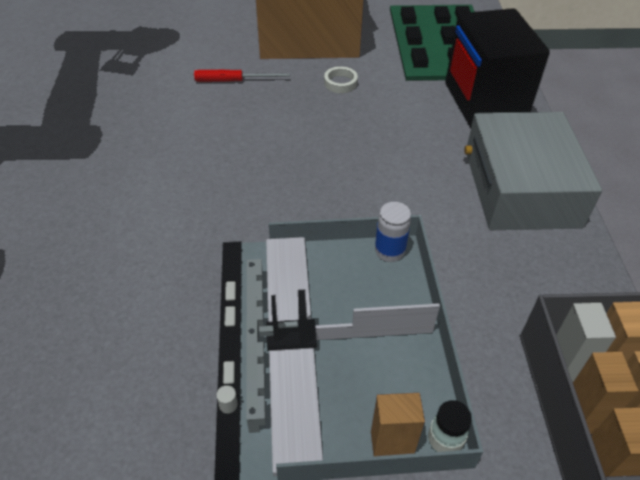

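The top view shows the tray with the round marker at (467,331), at the right end, so it marks the y -90 notch. The handle is at about (405,282). I'll zoom in on the handle in both views.

```bash
python3 - <<'E'
import cv2,numpy as np
a=cv2.imread("pics/top0.png")[240:360,280:530];b=cv2.imread("pics/side0.png")[260:460,200:350]
a=cv2.resize(a,None,fx=3.2,fy=3.2,interpolation=cv2.INTER_CUBIC);cv2.imwrite("pics/a.png",a)
b=cv2.resize(b,None,fx=3,fy=3,interpolation=cv2.INTER_CUBIC);cv2.imwrite("pics/b.png",b)
E
```

```text
(no output)
```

View pics/a.png

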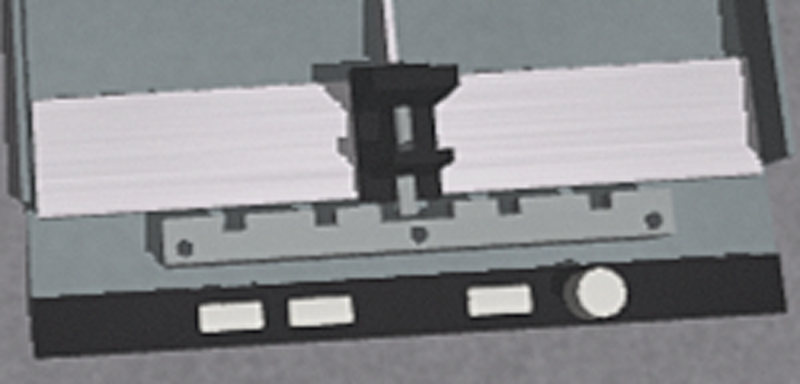

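View pics/b.png

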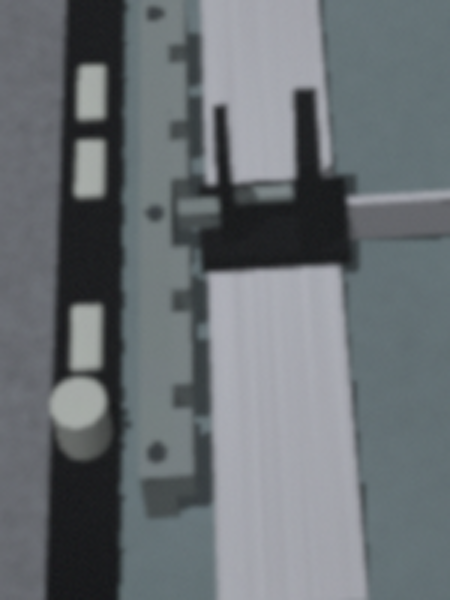

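Crop a shows the four notches at about x 235, 326, 509 and 600, the catch in the middle slot at (408,205), and the marker top at (600,292). Crop b shows the same things. I'll triangulate these points and fit the tray pose.

```bash
cat > h.py <<'E'
from station import r
import cv2,numpy as np
P={n:(lambda p:np.array(p["camera_matrix"])@np.array(p["extrinsics"])[:3])(r.camera_params(n)) for n in("top","side")}
def tri(a,b):
    X=cv2.triangulatePoints(P["top"],P["side"],np.float64([280+a[0]/3.2,240+a[1]/3.2]),np.float64([200+b[0]/3,260+b[1]/3]));return X[:3,0]/X[3,0]
def proj(n,X):
    q=P[n]@np.append(X,1);q=q[:2]/q[2]
    return (q-[280,240])*3.2 if n=="top" else (q-[200,260])*3
def ray(n,px,z):
    px=np.float64(px);px=px/3.2+[280,240] if n=="top" else px/3+[200,260]
    M=P[n];A=np.array([M[0]-px[0]*M[2],M[1]-px[1]*M[2]])
    return np.linalg.solve(A[:,:2],-A[:,2]*z-A[:,3])
E
python3 - <<'E'
from h import *
A=[(235,229),(326,223),(509,213),(600,207)];B=[(168,53),(170,130),(173,300),(173,396)]
for a,b in zip(A,B):print("notch",np.round(tri(a,b),4),np.round(ray("top",a,.045),4),np.round(ray("side",b,.045),4))
print("marker",np.round(tri((600,292),(78,402)),4))
for n,a in dict(scr1=(184,248),scr2=(419,234),scr3=(654,219)).items():print(n,np.round(ray("top",a,.045),4))
print("scr side",[np.round(ray("side",b,.045),4) for b in((155,13),(155,212),(157,452))])
m=ray("top",(600,292),tri((600,292),(78,402))[2])
u=ray("top",(184,248),.045)-ray("top",(654,219),.045);u/=np.linalg.norm(u);print("tray y axis",u,np.degrees(np.arctan2(-u[0],u[1])))
ux=np.array([u[1],-u[0]])
O=m+ux*.150+u*.090;print("origin",O)
for nm,x,y,z in [("levertop +y",-88,14,100),("levertop -y",-88,-14,100),("thumb +y",-43,20,100),("thumb -y",-43,-20,100),("nose",-104-0,0,43),("pc",30,0,75)]:
    X=[*(O+ux*x/1e3+u*y/1e3),z/1e3];print(nm,np.round(X,4),proj("top",X).round(),proj("side",X).round())
E
```

```text
notch [ 0.5266 -0.0219  0.0463] [ 0.5264 -0.022 ] [ 0.5267 -0.0208]
notch [ 0.5288 -0.0665  0.0457] [ 0.5285 -0.0666] [ 0.5291 -0.0659]
notch [ 0.5326 -0.156   0.0459] [ 0.5318 -0.1564] [ 0.5332 -0.1553]
notch [ 0.5343 -0.2008  0.0456] [ 0.5339 -0.201 ] [ 0.5346 -0.2005]
marker [ 0.4939 -0.1993  0.0395]
scr1 [0.5176 0.0031]
scr2 [ 0.5223 -0.1118]
scr3 [ 0.5276 -0.227 ]
scr side [array([0.5196, 0.0041]), array([ 0.5238, -0.1104]), array([ 0.5288, -0.225 ])]
tray y axis [-0.04346913  0.99905477] 2.491382747902923
origin [ 0.63900909 -0.10299492]
levertop +y [ 0.5505 -0.0928  0.1   ] [394. 164.] [209. 106.]
levertop -y [ 0.5517 -0.1208  0.1   ] [455. 160.] [211. 160.]
thumb +y [ 0.5952 -0.0849  0.1   ] [372.  69.] [312.  89.]
thumb -y [ 0.5969 -0.1248  0.1   ] [458.  64.] [318. 165.]
nose [ 0.5351 -0.1075  0.043 ] [408. 208.] [181. 208.]
pc [ 0.669  -0.1017  0.075 ] [392. -72.] [481. 150.]
```

Everything agrees: the strip is about 3.5 mm to -y of nominal, the yaw is 2.5°, and the pinch point is at (0.578, -0.106). The catch has to travel about -93 mm. Moving above the handle.

>>> {"method": "drive_tool", "body": {
  "steps": [0, 0, 0, 0.0244, 0.024, 0, 1, 0, 0, 0, 0.0244, 0.024, 0, 1, 0, 0, 0, 0.0244, 0.024, 0, 1, 0, 0, 0, 0.0244, 0.024, 0, 1, 0, 0, 0, 0.0244, 0.024, 0, 1, 0, 0, 0, 0.0244, 0.024, 0, 1, 0, 0, 0, 0.0244, 0.024, 0, 1, 0, 0, 0, 0.0244, 0.024, 0, 1, 0, 0, 0, 0.0244, 0.024, 0, 1, 0, 0, 0, 0.0244, 0.024, 0, 1]
}}

```text
time_s: 0.93
tcp_pos: [0.3362, 0.3062, 0.2208]
ee_rot: [[0.965, -0.26, -0.0], [-0.26, -0.965, -0.0], [-0.0, 0.0, -1.0]]
wrist_force: [1.1, -0.0, 0.3]
gripper_width: 0.997
gripper_force: 0.0
```

>>> {"method": "drive_tool", "body": {
  "steps": [0, 0, 0, 0.0244, 0.024, 0, 1, 0, 0, 0, 0.0244, 0.024, 0, 1, 0, 0, 0, 0.0244, 0.024, 0, 1, 0, 0, 0, 0.0244, 0.024, 0, 1, 0, 0, 0, 0.0244, 0.024, 0, 1, 0, 0, 0, 0.0244, 0.024, 0, 1, 0, 0, 0, 0.0244, 0.024, 0, 1, 0, 0, 0, 0.0244, 0.024, 0, 1, 0, 0, 0, 0.0244, 0.024, 0, 1, 0, 0, 0, 0.0244, 0.024, 0, 1]
}}

```text
time_s: 1.77
tcp_pos: [0.5092, 0.011, 0.2207]
ee_rot: [[0.965, -0.261, -0.001], [-0.261, -0.965, 0.0], [-0.001, 0.0, -1.0]]
wrist_force: [0.0, 1.3, 0.1]
gripper_width: 0.996
gripper_force: 0.0
```

>>> {"method": "drive_tool", "body": {
  "steps": [0, 0, 0, 0.0244, 0.024, 0, 1, 0, 0, 0, 0.0244, 0.024, 0, 1, 0, 0, 0, 0.0244, 0.024, 0, 1, 0, 0, 0, 0.0244, 0.024, 0, 1, 0, 0, 0.1149, 0, 0, 0, 1, 0, 0, 0.1149, 0, 0, 0, 1, 0, 0, 0.1149, 0, 0, 0, 1, 0, 0, 0.1149, 0, 0, 0, 1, 0, 0, 0.1149, 0, 0, 0, 1, 0, 0, 0.1149, 0, 0, 0, 1]
}}

```text
time_s: 2.6
tcp_pos: [0.5777, -0.1055, 0.2203]
ee_rot: [[0.574, -0.819, -0.001], [-0.819, -0.574, 0.0], [-0.001, 0.001, -1.0]]
wrist_force: [-0.7, 0.3, -0.4]
gripper_width: 0.996
gripper_force: 0.0
```

>>> {"method": "drive_tool", "body": {
  "steps": [0, 0, 0.1149, 0, 0, 0, 1, 0, 0, 0.1149, 0, 0, 0, 1, 0, 0, 0.1149, 0, 0, 0, 1, 0, 0, 0.1149, 0, 0, 0, 1, 0, 0, 0.1149, 0, 0, 0, 1, 0, 0, 0, 0, 0, 0, 1, 0, 0, 0, 0, 0, 0, 1]
}}

```text
time_s: 3.18
tcp_pos: [0.5779, -0.1054, 0.2205]
ee_rot: [[0.046, -0.999, -0.001], [-0.999, -0.046, 0.0], [-0.0, 0.001, -1.0]]
wrist_force: [1.0, 0.1, -0.5]
gripper_width: 0.999
gripper_force: 0.0
```

```bash
cat > d.py <<'E'
from h import *
u=np.array([-.0435,.999]);ux=np.array([.999,.0435]);O=np.array([.6390,-.1030])
def show(dy=0):
    s=r.sense();R=np.array(s["ee_rot"]);p=np.array(s["tcp_pos"])
    t=np.append(O-.061*ux+dy*u,.080)
    print(round(s["time_s"],2),"pos",p.round(4),"todo tool",(R.T@(t-p)).round(4),"R",R.round(3).tolist(),"tray xy",((p[:2]-O)@ux).round(4),((p[:2]-O)@u).round(4))
    print("F",np.round(s["wrist_force"],1),"M",np.round(s["moment"],2),"w",round(s["gripper_width"]*87,2),"gf",np.round(s["gripper_force"],1))
E
python3 - <<'E'
from d import *
show()
p=r.camera_params("wrist");im=r.capture("wrist");cv2.imwrite("pics/w1.png",im)
E
```

```text
3.18 pos [ 0.5779 -0.1054  0.2205] todo tool [ 0.0003 -0.0003  0.1405] R [[0.046, -0.999, -0.001], [-0.999, -0.046, 0.0], [-0.0, 0.001, -1.0]] tray xy -0.0612 0.0003
F [ 1.   0.1 -0.5] M [ 0.13 -0.05 -0.02] w 86.89 gf 0.0
```

View pics/w1.png

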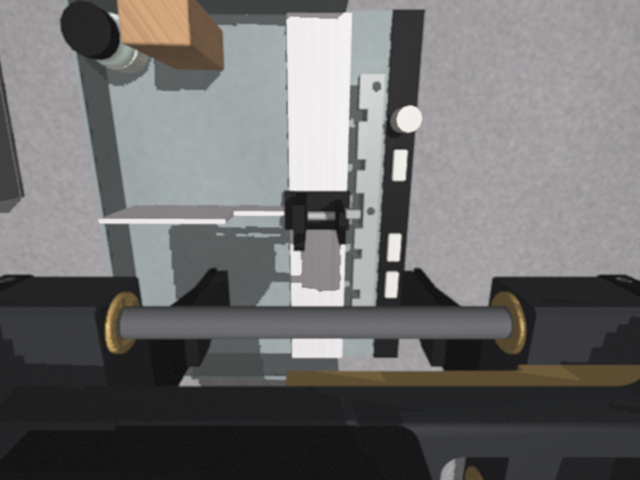

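The wrist view shows the handle at (318,215), centred between the fingers at (215) and (425), with the marker at (405,118). Going down.

>>> {"method": "drive_tool", "body": {
  "steps": [0, 0, 0, 0, 0, 0.025, 1, 0, 0, 0, 0, 0, 0.025, 1, 0, 0, 0, 0, 0, 0.025, 1, 0, 0, 0, 0, 0, 0.02, 1, 0, 0, 0, 0, 0, 0.015, 1, 0, 0, 0, 0, 0, 0.01, 1, 0, 0, 0, 0, 0, 0.01, 1, 0, 0, 0, 0, 0, 0.01, 1, 0, 0, 0, 0, 0, 0, 1, 0, 0, 0, 0, 0, 0, 1]
}}

```text
time_s: 4.07
tcp_pos: [0.5782, -0.1054, 0.0809]
ee_rot: [[0.044, -0.999, -0.0], [-0.999, -0.044, -0.0], [0.0, 0.0, -1.0]]
wrist_force: [-0.4, -0.3, 0.3]
gripper_width: 1.003
gripper_force: 0.0
```

>>> {"method": "drive_tool", "body": {
  "steps": [0, 0, 0, 0, 0, 0, 0.56, 0, 0, 0, 0, 0, 0, 0.56, 0, 0, 0, 0, 0, 0, 0.56, 0, 0, 0, 0, 0, 0, 0.56]
}}

```text
time_s: 4.4
tcp_pos: [0.5784, -0.1054, 0.0816]
ee_rot: [[0.043, -0.999, 0.001], [-0.999, -0.043, 0.0], [0.0, -0.001, -1.0]]
wrist_force: [0.3, -0.3, -0.4]
gripper_width: 0.778
gripper_force: 0.0
```

```bash
python3 - <<'E'
from d import *
show()
im=r.capture("wrist");cv2.imwrite("pics/w2.png",im)
E
```

```text
4.4 pos [ 0.5784 -0.1054  0.0816] todo tool [0.0002 0.0004 0.0016] R [[0.043, -0.999, 0.001], [-0.999, -0.043, 0.0], [0.0, -0.001, -1.0]] tray xy -0.0606 0.0002
F [ 0.3 -0.3 -0.4] M [ 0.12 -0.08  0.01] w 67.66 gf 0.0
```

View pics/w2.png

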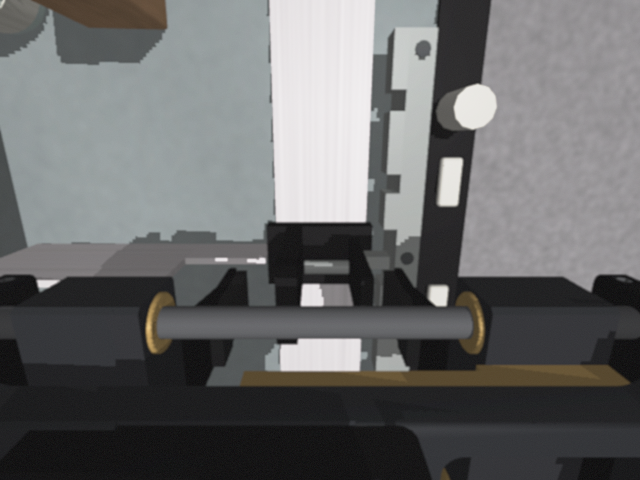

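The wrist view shows both plates (285 and 372) between the fingers, and the catch in the middle slot. Closing to squeeze the lever.

>>> {"method": "drive_tool", "body": {
  "steps": [0, 0, 0, 0, 0, 0, 0.3, 0, 0, 0, 0, 0, 0, 0.3, 0, 0, 0, 0, 0, 0, 0.3, 0, 0, 0, 0, 0, 0, 0.3, 0, 0, 0, 0, 0, 0, 0.3, 0, 0, 0, 0, 0, 0, 0.3, 0, 0, 0, 0, 0, 0, 0.3, 0, 0, 0, 0, 0, 0, 0.3, 0, 0, 0, 0, 0, 0, 0.3, 0, 0, 0, 0, 0, 0, 0.3]
}}

```text
time_s: 5.28
tcp_pos: [0.5789, -0.1055, 0.0809]
ee_rot: [[0.043, -0.999, 0.002], [-0.999, -0.043, -0.0], [0.0, -0.002, -1.0]]
wrist_force: [4.7, -1.8, -3.2]
gripper_width: 0.407
gripper_force: 30.0
```

```bash
python3 -c "
from d import *
show()"
```

```text
5.28 pos [ 0.5789 -0.1055  0.0809] todo tool [0.0002 0.0009 0.0009] R [[0.043, -0.999, 0.002], [-0.999, -0.043, -0.0], [0.0, -0.002, -1.0]] tray xy -0.0601 0.0002
F [ 4.7 -1.8 -3.2] M [-0.38 -0.83 -0.05] w 35.41 gf 30.0
```

The lever is fully squeezed at 35.4 mm. Sliding 92 mm.

>>> {"method": "drive_tool", "body": {
  "steps": [0, 0, 0, 0.005, 0, 0, 0.3, 0, 0, 0, 0.01, 0, 0, 0.3, 0, 0, 0, 0.012, 0, 0, 0.3, 0, 0, 0, 0.012, 0, 0, 0.3, 0, 0, 0, 0.012, 0, 0, 0.3, 0, 0, 0, 0.012, 0, 0, 0.3, 0, 0, 0, 0.012, 0, 0, 0.3, 0, 0, 0, 0.008, 0, 0, 0.3, 0, 0, 0, 0.006, 0, 0, 0.3, 0, 0, 0, 0.003, 0, 0, 0.3]
}}

```text
time_s: 6.12
tcp_pos: [0.5827, -0.1971, 0.0809]
ee_rot: [[0.043, -0.999, 0.001], [-0.999, -0.043, 0.001], [-0.001, -0.001, -1.0]]
wrist_force: [4.5, 3.1, -1.3]
gripper_width: 0.406
gripper_force: 30.0
```

>>> {"method": "drive_tool", "body": {
  "steps": [0, 0, 0, 0, 0, 0, 0.3, 0, 0, 0, 0, 0, 0, 0.3, 0, 0, 0, 0, 0, 0, 0.3]
}}

```text
time_s: 6.37
tcp_pos: [0.5827, -0.1975, 0.0809]
ee_rot: [[0.043, -0.999, 0.001], [-0.999, -0.043, -0.001], [0.001, -0.001, -1.0]]
wrist_force: [6.1, -1.6, -4.4]
gripper_width: 0.408
gripper_force: 30.0
```

```bash
python3 - <<'E'
from d import *
show(-.0925)
cv2.imwrite("pics/s2.png",r.capture("side"));cv2.imwrite("pics/t2.png",r.capture("top"))
b=cv2.imread("pics/s2.png")[330:430,200:340];cv2.imwrite("pics/b2.png",cv2.resize(b,None,fx=5,fy=5,interpolation=cv2.INTER_CUBIC))
E
```

```text
6.37 pos [ 0.5827 -0.1975  0.0809] todo tool [0.0005 0.0007 0.0009] R [[0.043, -0.999, 0.001], [-0.999, -0.043, -0.001], [0.001, -0.001, -1.0]] tray xy -0.0603 -0.092
F [ 6.1 -1.6 -4.4] M [-0.35 -0.88 -0.09] w 35.54 gf 30.0
```

View pics/b2.png

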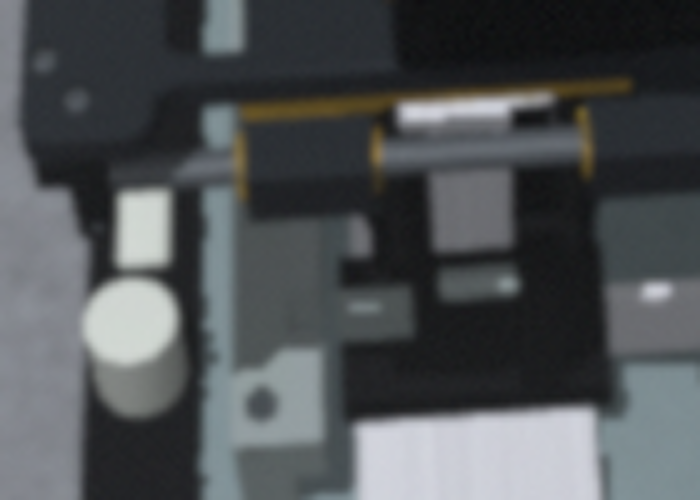

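The side crop shows the catch at about (375,315), alongside the shadowed notch near (295,310). Letting the lever out while staying aligned will be the test.

>>> {"method": "drive_tool", "body": {
  "steps": [0, 0, 0, 0, 0, 0, 0.43, 0, 0, 0, 0, 0, 0, 0.45, 0, 0, 0, 0, 0, 0, 0.47, 0, 0, 0, 0, 0, 0, 0.49, 0, 0, 0, 0, 0, 0, 0.51, 0, 0, 0, 0, 0, 0, 0.53, 0, 0, 0, 0, 0, 0, 0.56, 0, 0, 0, 0, 0, 0, 0.6, 0, 0, 0, 0, 0, 0, 0.6]
}}

```text
time_s: 7.22
tcp_pos: [0.5818, -0.1974, 0.0809]
ee_rot: [[0.043, -0.999, -0.0], [-0.999, -0.043, 0.0], [-0.0, 0.0, -1.0]]
wrist_force: [-3.5, -1.9, 1.4]
gripper_width: 0.585
gripper_force: 1.6
```

```bash
python3 - <<'E'
from d import *
show(-.0925)
cv2.imwrite("pics/s3.png",r.capture("side"));cv2.imwrite("pics/w3.png",r.capture("wrist"))
f=lambda n:cv2.resize(cv2.imread(f"pics/{n}.png")[330:430,230:310],None,fx=5,fy=5,interpolation=cv2.INTER_CUBIC)
cv2.imwrite("pics/b3.png",np.hstack([f("s2"),f("s3")]))
E
```

```text
7.22 pos [ 0.5818 -0.1974  0.0809] todo tool [ 0.0007 -0.0002  0.0009] R [[0.043, -0.999, -0.0], [-0.999, -0.043, 0.0], [-0.0, 0.0, -1.0]] tray xy -0.0612 -0.0918
F [-3.5 -1.9  1.4] M [-0.64  0.88  0.01] w 50.93 gf 1.6
```

View pics/b3.png

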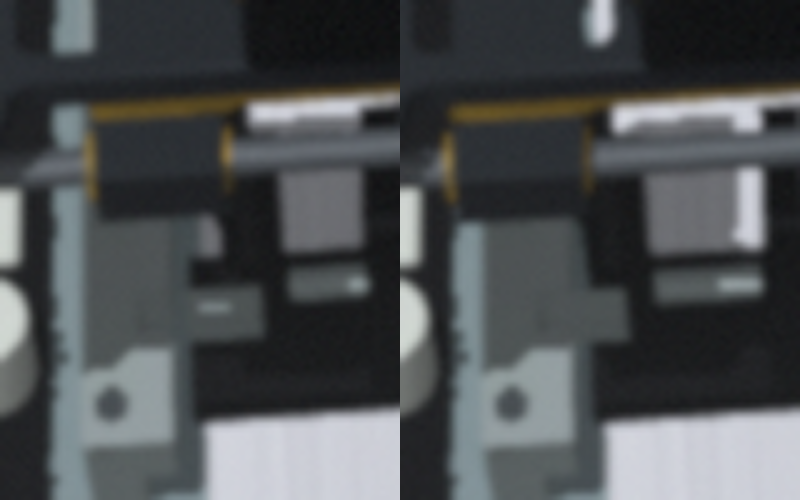

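The catch's rear end moved back from 265 to 230 in the crop. That is about 8.5 mm, far more than the 4 mm it would move against a plain strip, so it has dropped into the notch. Opening fully and going up.

>>> {"method": "drive_tool", "body": {
  "steps": [0, 0, 0, 0, 0, 0, 0.7, 0, 0, 0, 0, 0, 0, 0.8, 0, 0, 0, 0, 0, 0, 0.9, 0, 0, 0, 0, 0, 0, 1, 0, 0, 0, 0, 0, 0, 1, 0, 0, 0, 0, 0, 0, 1, 0, 0, 0, 0, 0, -0.005, 1, 0, 0, 0, 0, 0, -0.015, 1, 0, 0, 0, 0, 0, -0.03, 1, 0, 0, 0, 0, 0, -0.04, 1]
}}

```text
time_s: 8.15
tcp_pos: [0.58, -0.1969, 0.1691]
ee_rot: [[0.043, -0.999, -0.007], [-0.999, -0.043, 0.001], [-0.002, 0.007, -1.0]]
wrist_force: [0.6, 0.6, 0.1]
gripper_width: 0.999
gripper_force: 0.0
```

>>> {"method": "drive_tool", "body": {
  "steps": [0, 0, 0, 0, 0, -0.04, 1, 0, 0, 0, -0.04, 0, -0.02, 1, 0, 0, 0, -0.04, 0, 0, 1, 0, 0, 0, -0.04, 0, 0, 1, 0, 0, 0, -0.04, 0, 0, 1, 0, 0, 0, -0.04, 0, 0, 1, 0, 0, 0, -0.04, 0, 0, 1, 0, 0, 0, -0.04, 0, 0, 1, 0, 0, 0, 0, 0, 0, 1, 0, 0, 0, 0, 0, 0, 1]
}}

```text
time_s: 8.98
tcp_pos: [0.57, 0.0818, 0.23]
ee_rot: [[0.047, -0.999, 0.001], [-0.999, -0.047, 0.0], [-0.0, -0.001, -1.0]]
wrist_force: [-0.3, -0.0, -0.2]
gripper_width: 1.002
gripper_force: 0.0
```

```bash
python3 - <<'E'
from d import *
show(-.0925)
a=r.capture("top")[240:360,380:530];b=r.capture("side")[330:430,200:325]
cv2.imwrite("pics/f.png",np.hstack([cv2.resize(a,(500,400),interpolation=2),cv2.resize(b,(300,240),interpolation=2) if 0 else cv2.copyMakeBorder(cv2.resize(b,(300,240),interpolation=2),0,160,0,0,0)]))
E
```

```text
8.98 pos [0.57   0.0818 0.23  ] todo tool [0.2802 0.0011 0.1499] R [[0.047, -0.999, 0.001], [-0.999, -0.047, 0.0], [-0.0, -0.001, -1.0]] tray xy -0.0609 0.1877
F [-0.3 -0.  -0.2] M [ 0.11 -0.05  0.02] w 87.14 gf 0.0
```

View pics/f.png

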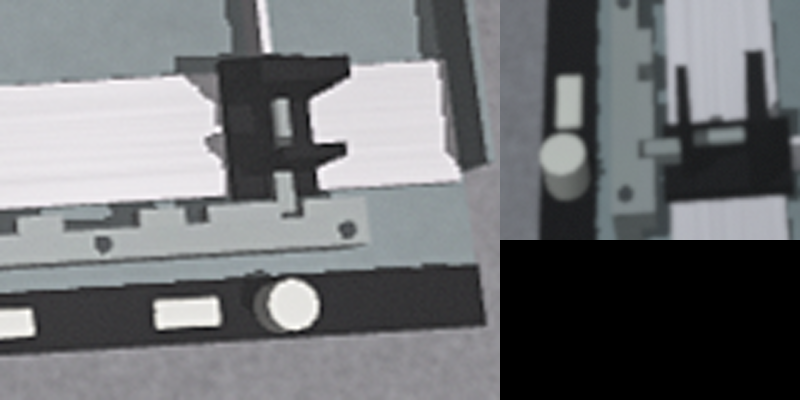

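The catch nose sits inside the notch at the round marker ((288,200) in the top crop), and the arm is clear. Handing in.

```bash
python3 -c "
from station import r
print(r.finish_job())"
```

```text
the job is handed in; nothing more can be done
None
```

I slid the divider about 92 mm to the notch at the round marker, where the catch dropped in and the lever sprang out; I then moved the arm clear and handed the job in at about 9 s (no verdict was returned).

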